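# Tip the packing tray onto its base and push it home

## Robot

A 6-joint arm with a two-finger parallel gripper is mounted at the origin on the work surface. World frame = base frame: x ahead of the robot, y to its left, z up, the work surface at z = 0. Lengths are in m, angles in rad, forces in N, time in s.
With the tool pointing down it reaches from about 0.3 to 0.875 m from the base axis. Payload 6.4 kg.
Tool frame: the origin (TCP) lies midway between the tips of the shut fingers; the grasp point (between the pads) lies tcp_to_grasp behind it (tcp_to_grasp is the distance from the TCP to the grasp point, in m); y points along the fingers, x is the direction in which the jaws open and shut, and the axes are right-handed (so a half turn about y gives the same grasp; the last joint's range is limited). The gripper opens to 85 mm and grips with 20 to 120 N. Pads are 22 mm wide; open, the fingers measure 114 mm over their backs; the gripper's body (76 mm by 85 mm) begins 54 mm behind the grasp point. The pads swing forward as they close: fully open they stand 13 mm farther back than shut.
Start: joints at [0.928, 0.181, 1.607, -0, 1.354, -0.206], TCP at [0.243, 0.521, 0.231] pointing down, gripper open.
Joint ranges: [-2.99, 2.99], [-0.89, 2.07], [0.3, 2.58], [-1.14, 4.28], [0, 2.63], [-3.12, 3.12]. Speed limits (rad/s): [2.57, 2.57, 3.01, 3.14, 3.14, 3.14].

## Interface

Orientations are given as a unit quaternion [w, x, y, z].
In Python, from plant import sense, camera, camera_info, close_job, tcp_to_grasp gives the robot as it stands.
- The arm moves only by the tool move_arm, never from a script. Its argument "deltas" is a list of rows, each a list of 5 numbers: the shift along the tool's x, y, z in cm, then the turn about the tool's y in degrees, then the closure, from 0 (fully open) to 1 (shut). A call has 1 to 8 rows; each row shifts and turns the commanded pose from where the row before left it, along the tool's axes as they then stand; what a row does not reach is not made up. A row lasts 1/10 s, in which the tool goes at most 50 mm and 8.59 degrees, less where a joint would pass 70% of its speed; a pose out of reach is approached as far as the arm can. A call with a gripper value outside its range is refused whole. The fingers move at their own pace and stop on an object; "squeeze" is the grip in N (left out, the last holds). Time passes only in rows, so rows that do not move let the fingers close. It gives the time, the measured TCP pose, the force and the opening at its end, in the units of the state.
- sense(): the state, without advancing time (a new reading comes with each control period).
- camera(name): name is "scene" or "side" or "wrist"; returns the picture (400x640x3 uint8, blue, green, red); there is no depth.
- camera_info(name): a dict with "intrinsics" (3x3 intrinsics, pixels), "R" (3x3) and "t" (3): a world point X has camera coordinates R X + t; the wrist camera has in their place "mount" (4x4, takes a point from camera to tool coordinates, whose origin is the TCP and whose axes are the tool frame's). Camera axes: x right, y down, z forward; pixel columns grow to the right and rows downward; lengths in m; the calibration is good to about 2 mm. A picture is of the moment at which its call begins: read the wrist's pose just before it. camera_info takes no time and is no camera call.
- close_job(): hands the job in, once; it reports no verdict.
The state is a dict: "time_s": time; "joint_positions": joint angles; "qd": joint speeds; "joint_efforts": joint torques, N m; "tcp_pos": TCP position; "orientation": TCP orientation; "ft_force": force on the tool from outside, world axes, zero at the start; "wrist_torque": the same for the moment, N m; "gripper_width": finger opening in m.
Only numpy, scipy, OpenCV 4.12 (cv2) and the standard library are available. Lean on these libraries where they do the work, as an engineer would, in place of code of your own. Each camera call takes 0.05 s, during which the arm holds its last target. There are 200 camera calls.

## Task

The empty cardboard tray is standing on one of its long sides. Without grasping or lifting it, push it over onto its base so that it lies mouth up, then push it along the bench until its far long side is flush against the wooden stop board. Leave the sweet potatoes, the tape and the scale where they are, and finish clear of everything.

Things in the scene. Friction and masses are not known exactly. Their poses are not given: they have to be found in the camera images.
- tray: Loose brown cardboard tray, 220 x 140, 70 deep (mm), 5 mm walls, about 0.2 kg. Starts standing on a long side, 140 tall, mouth towards the robot's side, base towards the stop (within 0.35 rad of square). Origin: centre of the side it first stands on (the near wall's outer face once tipped). x: out through the base; y: along the 220; z: up at the start, to the stop once tipped.
- tray_rim (a point): Middle of the mouth's upper rim edge as it stands (tray x -35, y 0, z 137 mm; axes as the tray's). Pushed here along tray +x, the tray tips about the lower edge of its base (tray x +35, z 0), passes balance after some 18 degrees and falls onto its base, x then pointing straight down and the rims 70 mm above the bench.
- tray_centre (a point): Centre of the tray's 70 x 220 x 140 block (tray x 0, y 0, z 70); axes as the tray's. 70 above the bench as it stands, 35 when it lies mouth up.
- tray_corner_left (a point): Point on the tray's long side that is uppermost at the start and faces the stop board after tipping: its +y end, outer face, half-way through the 70 depth (tray x 0, y 110, z 140).
- tray_corner_right (a point): The same at the -y end (tray x 0, y -110, z 140).
- stop: Wooden stop board fixed on edge on the bench beyond the tray: 480 long x 22 thick x 50 high (mm). Origin: middle of the lower edge of its near face. x points away from the tray into the board, y along the board, z up; the near face is the plane x = 0, from y = -240 to 240. May be turned up to 0.25 rad about the vertical.
- potato_a: Sweet potato, 150 long, 52 thick, lying loose on the left of the tray; origin under its middle, x along its length. Leave alone.
- potato_b: Sweet potato, 135 long, 48 thick, lying loose on the right of the tray; origin under its middle, x along its length. Leave alone.
- tape: Roll of packing tape lying flat, 100 outer diameter, 48 high, left of the tray on the robot's side; origin under its centre. Leave alone.
- scale: Small bench scale, 170 (x) x 160 (y), 63 high with its round steel pan, right of the tray on the robot's side; origin under its centre. Leave alone.
Things that resemble listed ones, but are neither listed nor needed, are in the scene too. There is more than one size of the tray; the one meant has the size given above.

How it is judged:
By the outcome, as a careful person would: the job done as asked, in the order asked, and still so for the second after the job is handed in, with the robot touching nothing.
It also fails if it takes over 48 s, if anything falls off the work surface, if the arm or the gripper's body presses on something with over 40 N, if the wrist force passes 120 N, or if a joint passes its speed limit or range.

## Working session

There is one attempt and no reset: what is moved stays moved. The work goes in short steps, Python scripts to look and compute and a tool call to move; the robot and the scene stay as the last step left them, time stands still between calls to the robot, and variables do not carry over. Pictures are saved under pics/ and viewed, about 8 in all and at most 12, crops included, and the job is handed in when it is done.

Besides the shell and the picture viewer there is one more tool, called after "Call:" as name(argument=value, ...), one argument or row to a line, values as JSON. move_arm: Moves the arm, as the interface text tells. Its arguments: {"type":"object","properties":{"deltas":{"type":"array","items":{"type":"array","items":{"type":"number"}}},"squeeze":{"type":"number"}},"required":["deltas"]}

```bash
ls; mkdir -p pics
python3 - <<'E'
from plant import *
import cv2
for n in("scene","side"):
    cv2.imwrite(f"pics/{n}0.png",camera(n)); i=camera_info(n); print(n,i)
print(sense(),tcp_to_grasp)
E
```

```text
pics
scene {'intrinsics': array([[431.39300444,   0.        , 316.2137226 ],
       [  0.        , 431.39300444, 209.80844293],
       [  0.        ,   0.        ,   1.        ]]), 'R': array([[ 0.71307764,  0.70108077, -0.00245537],
       [ 0.60142045, -0.61350428, -0.51176746],
       [-0.36029671,  0.36345323, -0.8591205 ]]), 't': array([-0.36002223, -0.29719457,  1.36477429])}
side {'intrinsics': array([[440.42591508,   0.        , 327.62450703],
       [  0.        , 440.42591508, 198.58076761],
       [  0.        ,   0.        ,   1.        ]]), 'R': array([[ 0.76240469, -0.64690602, -0.01586453],
       [-0.33664994, -0.3755796 , -0.86348525],
       [ 0.55263542,  0.663666  , -0.50412453]]), 't': array([-0.43743658,  0.27200466,  0.95528494])}
{'time_s': 0.1, 'joint_positions': array([ 9.27696266e-01,  1.81477048e-01,  1.60789870e+00,  1.42748966e-05,
        1.35378587e+00, -2.06255470e-01]), 'qd': array([ 0.00127375, -0.0022913 , -0.00266902,  0.00177629, -0.00022467,
        0.00013307]), 'joint_efforts': array([ 2.34319923e-04, -4.45873296e+01, -3.52237737e+01, -3.46177376e-04,
        4.01158060e-03, -3.74462377e-05]), 'tcp_pos': array([0.24293083, 0.52062435, 0.23047294]), 'orientation': array([-0.59627433,  0.59665668,  0.37925364, -0.38029515]), 'ft_force': array([-0.70806122, -0.35698018,  0.53496218]), 'wrist_torque': array([ 0.02870712, -0.03529862,  0.04301871]), 'gripper_width': 0.08554016061186623} 0.0187
```

View pics/scene0.png

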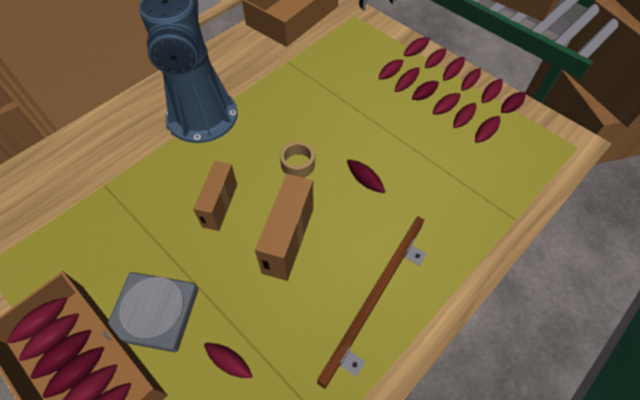

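View pics/side0.png

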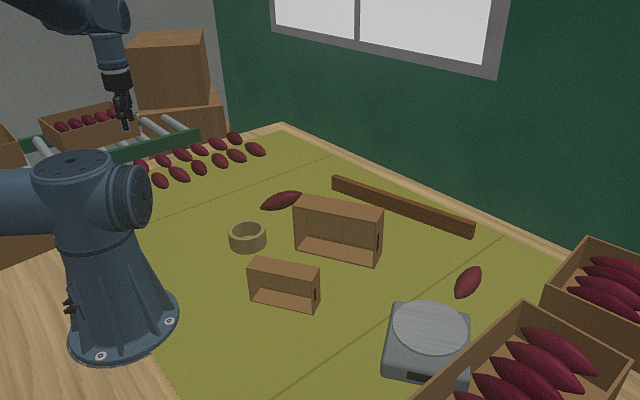

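The scene shows the big tray at about (285,228), the small decoy tray at (215,195) nearer the robot, and the stop from (420,218) to (322,385). The tape is at (298,158), the potatoes at (366,176) and (228,360), and the scale at (153,310). I'll zoom in to get corners.

Run:
```python
import cv2
a=cv2.imread("pics/scene0.png")[140:300,180:340]; b=cv2.imread("pics/side0.png")[165:325,230:480]
cv2.imwrite("pics/c1.png",cv2.resize(a,None,fx=3.7,fy=3.7,interpolation=cv2.INTER_CUBIC))
cv2.imwrite("pics/c2.png",cv2.resize(b,None,fx=3.2,fy=3.2,interpolation=cv2.INTER_CUBIC))
```

```text
(no output)
```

View pics/c1.png

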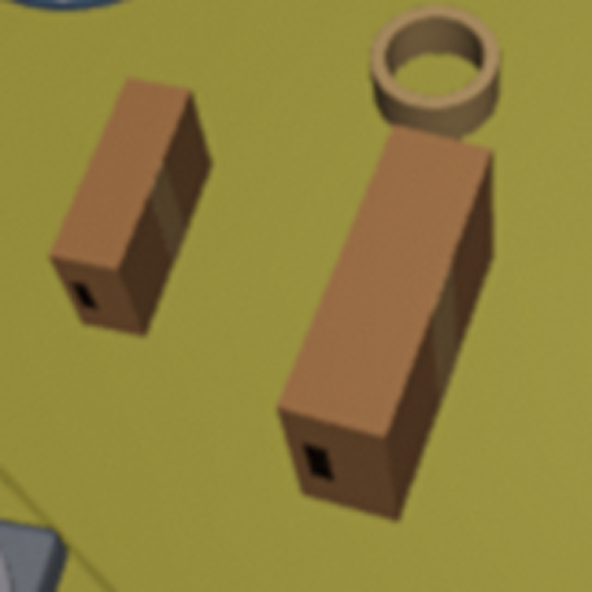

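View pics/c2.png

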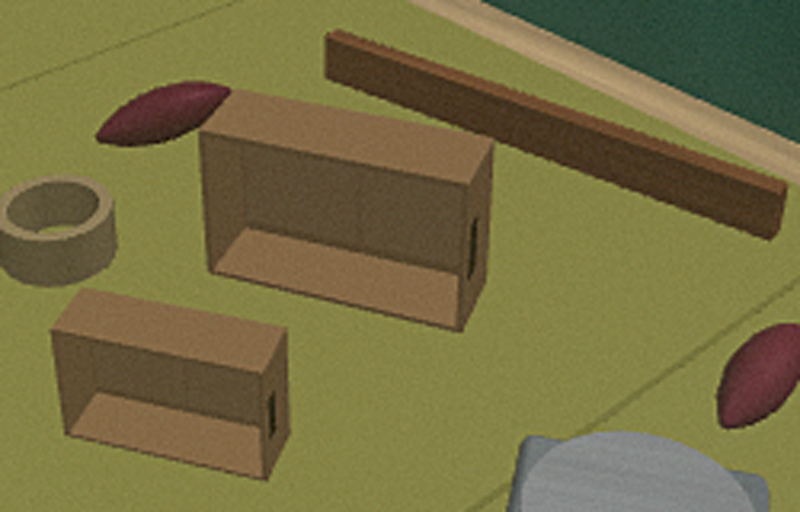

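```bash
cat > h.py <<'E'
import numpy as np
from plant import *
def ray(n,p,z):
    i=camera_info(n);R,t=i["R"],i["t"];o=-R.T@t
    d=R.T@np.linalg.solve(i["intrinsics"],[p[0],p[1],1.]);return o+d*(z-o[2])/d[2]
def proj(n,X):
    i=camera_info(n);q=i["intrinsics"]@(i["R"]@np.asarray(X,float)+i["t"]);return q[:2]/q[2]
c1=lambda x,y:(180+x/3.7,140+y/3.7)
c2=lambda x,y:(230+x/3.2,165+y/3.2)
E
python3 - <<'E'
from h import *
import cv2
np.set_printoptions(precision=4,suppress=True)
def r(n,p,z,s): print(s,ray(n,p,z)[:2])
for nm,q in (("big",[(395,124),(493,151),(386,437),(279,409)]),):
    P=[ray("scene",c1(*a),.14)[:2] for a in q]; P=np.array(P);print(nm,P,"sizes",[np.linalg.norm(P[i]-P[i-1]) for i in range(4)],"c",P.mean(0))
r("scene",c1(400,521),0,"base bot R"); r("scene",c1(493,258),0,"base bot L"); r("scene",c1(303,493),0,"rim bot R")
Q=np.array([ray("side",c2(*a),.14)[:2] for a in [(200,131),(232,92),(493,143),(467,184)]]);print("side top",Q,Q.mean(0))
r("side",c2(210,272),0,"rim bot L");r("side",c2(461,331),0,"rim bot R")
S=[(128,78),(190,92),(118,270),(50,257)]
print("small",np.array([ray("scene",c1(*a),.09)[:2] for a in S]))
for s,z,p in(("botL",0,(325,78)),("botR",0,(773,239)),("topL",.05,(327,35)),("topR",.05,(786,190))): r("side",c2(*p),z,s)
# stop in scene by colour
im=cv2.imread("pics/scene0.png");h=cv2.cvtColor(im,cv2.COLOR_BGR2HSV)
m=cv2.inRange(h,(0,90,40),(17,255,170)); m[:, :317]=0; m[:205]=0; m[395:]=0; m[:,430:]=0
k,l,st,_=cv2.connectedComponentsWithStats(m); j=1+st[1:,4].argmax(); print(st[j])
ys,xs=np.nonzero(l==j); b=cv2.boxPoints(cv2.minAreaRect(np.c_[xs,ys].astype(np.float32)));print(b)
for p in b: r("scene",p,.05,"stop z.05"); r("scene",p,0,"   z0")
for s,p in(("tape",c1(437,60)),("potA",(366,176)),("potB",(228,360)),("scale",(153,310))): r("scene",p,.03,s)
E
```

```text
big [[ 0.4318 -0.0301]
 [ 0.4946  0.0005]
 [ 0.5954 -0.1928]
 [ 0.5354 -0.2255]] sizes [np.float64(0.22121814140871113), np.float64(0.06989245770394682), np.float64(0.21794049453602346), np.float64(0.06830485385887135)] c [ 0.5143 -0.112 ]
base bot R [ 0.5945 -0.1916]
base bot L [ 0.4936 -0.0002]
rim bot R [ 0.5324 -0.2241]
side top [[ 0.4325 -0.0342]
 [ 0.4887 -0.002 ]
 [ 0.5895 -0.1985]
 [ 0.5339 -0.2252]] [ 0.5111 -0.115 ]
rim bot L [ 0.4353 -0.0312]
rim bot R [ 0.537  -0.2233]
small [[ 0.2351 -0.1153]
 [ 0.2771 -0.0919]
 [ 0.3577 -0.2218]
 [ 0.3166 -0.2477]]
botL [0.7238 0.1567]
botR [ 0.8237 -0.313 ]
topL [0.7258 0.155 ]
topR [ 0.8265 -0.3152]
[ 318  217  106  171 1860]
[[315.6125 382.1002]
 [417.1136 215.8483]
 [426.5454 221.6067]
 [325.0443 387.8586]]
stop z.05 [ 0.8168 -0.3189]
   z0 [ 0.8111 -0.3134]
stop z.05 [0.7202 0.1543]
   z0 [0.7095 0.1843]
stop z.05 [0.748  0.1577]
   z0 [0.7388 0.1878]
stop z.05 [ 0.8389 -0.3131]
   z0 [ 0.8343 -0.3073]
tape [0.3488 0.0844]
potA [0.5345 0.1688]
potB [ 0.644  -0.4198]
scale [ 0.4305 -0.4708]
```

```bash
cat >> h.py <<'E'
from scipy.spatial.transform import Rotation as Ro
np.set_printoptions(precision=4,suppress=True)
def tool():
    s=sense();w,x,y,z=s["orientation"];return s,s["tcp_pos"],Ro.from_quat([x,y,z,w]).as_matrix()
def go(target,yaw=None):
    "deltas (tool cm) to world target; turn (deg about tool y) so tool x is along line 90deg from push yaw"
    s,p,R=tool();d=R.T@(np.array(target)-p)*100
    print("t",s["time_s"],"p",p,"q6",s["joint_positions"][5],"F",s["ft_force"],"tool cm",d)
    if yaw is not None:
        a=np.degrees(np.arctan2(R[1,0],R[0,0])); e=(yaw+90-a+90)%180-90
        print("toolx yaw",a,"world yaw err",e,"turn about y",e*np.sign(R[2,1]))
    return R
E
python3 - <<'E'
from h import *
print(go([.447,-.148,.23],27.9))
E
```

```text
t 0.1 p [0.2429 0.5206 0.2305] q6 -0.20625546999991456 F [-0.7081 -0.357   0.535 ] tool cm [-51.9494   0.1113 -46.779 ]
toolx yaw 64.97048662956294 world yaw err 52.929513370437064 turn about y -52.929513370437064
[[ 0.4231 -0.001  -0.9061]
 [ 0.9061 -0.0012  0.4231]
 [-0.0015 -1.      0.0003]]
```

Call:
move_arm(
  deltas=[
    [-3.25, 0, -2.9, 0, 0],
    [-3.25, 0, -2.9, 0, 0],
    [-3.25, 0, -2.9, 0, 0],
    [-3.25, 0, -2.9, 0, 0],
    [-3.25, 0, -2.9, 0, 0],
    [-3.25, 0, -2.9, 0, 0],
    [-3.25, 0, -2.9, 0, 0],
    [-3.25, 0, -2.9, 0, 0],
  ],
)

```text
time_s: 0.9
tcp_pos: [0.3433, 0.1857, 0.2311]
orientation: [-0.596, 0.596, 0.38, -0.38]
ft_force: [0.2, 0.2, -0.4]
gripper_width: 0.0855
```

Call:
move_arm(
  deltas=[
    [-3.25, 0, -2.9, 0, 0],
    [-3.25, 0, -2.9, 0, 0],
    [-3.25, 0, -2.9, 0, 0],
    [-3.25, 0, -2.9, 0, 0],
    [-3.25, 0, -2.9, 0, 0],
    [-3.25, 0, -2.9, 0, 0],
    [-3.25, 0, -2.9, 0, 0],
    [-3.25, 0, -2.9, 0, 0],
  ],
)

```text
time_s: 1.7
tcp_pos: [0.4436, -0.1482, 0.231]
orientation: [0.597, -0.596, -0.38, 0.38]
ft_force: [0.2, 0.7, -0.1]
gripper_width: 0.0856
```

Call:
move_arm(
  deltas=[
    [0, 0, 0, -7.5, 0],
    [0, 0, 0, -7.5, 0],
    [0, 0, 0, -7.5, 0],
    [0, 0, 0, -7.5, 0],
    [0, 0, 0, -7.5, 0],
    [0, 0, 0, -7.5, 0],
    [0, 0, 0, -7.9, 0],
    [0, 0, 0, 0, 0],
  ],
)

```text
time_s: 2.5
tcp_pos: [0.4434, -0.1463, 0.2309]
orientation: [-0.365, 0.364, 0.606, -0.606]
ft_force: [0.1, -0.3, -0.6]
gripper_width: 0.0852
```

Run:
```python
from h import *
print(go([.447,-.148,.12],27.9))
```

```text
t 2.5 p [ 0.4434 -0.1463  0.2309] q6 -2.632079661345021 F [ 0.1063 -0.3195 -0.5706] tool cm [-0.3275 11.0922 -0.2369]
toolx yaw 117.93905720687845 world yaw err -0.03905720687843939 turn about y 0.03905720687843939
[[-0.4685 -0.0006 -0.8834]
 [ 0.8834  0.0004 -0.4685]
 [ 0.0007 -1.      0.0004]]
```

Call:
move_arm(
  deltas=[
    [-0.3, 3.3, 0, 0, 0],
    [0, 3.3, 0, 0, 0],
    [0, 3.3, 0, 0, 0],
    [0, 3.2, 0, 0, 0],
    [0, 0, -1, 0, 0],
    [0, 0, -1, 0, 0],
    [0, 0, -0.5, 0, 0],
    [0, 0, -0.5, 0, 0],
  ],
)

```text
time_s: 3.3
tcp_pos: [0.4736, -0.1353, 0.1022]
orientation: [-0.364, 0.366, 0.606, -0.606]
ft_force: [-0.1, -0.3, 1.2]
gripper_width: 0.0855
```

Call:
move_arm(
  deltas=[
    [0, 0, -0.5, 0, 0],
    [0, 0, -0.5, 0, 0],
    [0, 0, -0.5, 0, 0],
    [0, 0, -0.5, 0, 0],
  ],
)

```text
time_s: 3.7
tcp_pos: [0.4897, -0.1255, 0.1004]
orientation: [-0.365, 0.365, 0.606, -0.606]
ft_force: [-1.0, -0.1, 0.3]
gripper_width: 0.0853
```

Run:
```python
from h import *
import cv2
go([.447,-.148,.12],27.9)
a=camera("scene")[100:340,160:440];b=camera("side")[140:320,200:500]
cv2.imwrite("pics/d.png",cv2.hconcat([cv2.resize(a,(400,343)),cv2.resize(b,(400,240)).copy() if 0 else cv2.copyMakeBorder(cv2.resize(b,(400,240)),0,103,0,0,0)]))
```

```text
t 3.7 p [ 0.4897 -0.1255  0.1004] q6 -2.5433180808488536 F [-0.9541 -0.0981  0.2731] tool cm [ 0.0087 -1.9567  4.8205]
toolx yaw 117.86392987583106 world yaw err 0.03607012416894406 turn about y -0.03607012416894406
```

View pics/d.png

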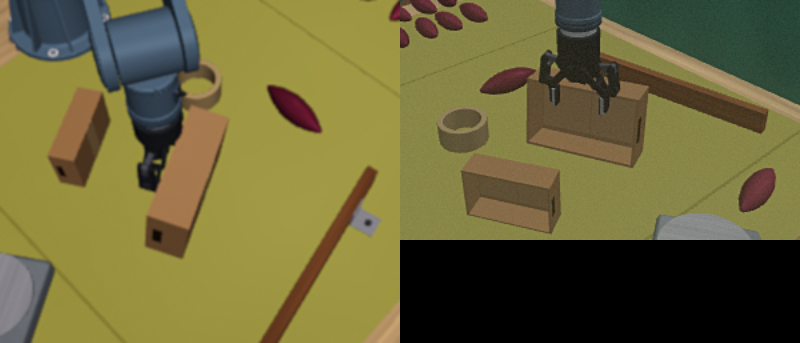

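The fingers are at the rim's mouth side at side-crop (555–600,95) and the tray is still upright, just beginning contact. I'll carry on pushing.

Call:
move_arm(
  deltas=[
    [0, 0, -0.6, 0, 0],
    [0, 0, -0.6, 0, 0],
    [0, 0, -0.6, 0, 0],
    [0, 0, -0.6, 0, 0],
    [0, 0, -0.6, 0, 0],
    [0, 0, -0.6, 0, 0],
  ],
)

```text
time_s: 4.4
tcp_pos: [0.5216, -0.1086, 0.1003]
orientation: [-0.365, 0.365, 0.606, -0.606]
ft_force: [-0.7, -0.9, -0.2]
gripper_width: 0.0855
```

Run:
```python
from h import *
import cv2
go([.447,-.148,.12],27.9)
a=camera("scene")[100:340,160:440];b=camera("side")[140:320,200:500]
cv2.imwrite("pics/e.png",cv2.hconcat([cv2.resize(a,(400,343)),cv2.copyMakeBorder(cv2.resize(b,(400,240)),0,103,0,0,0)]))
```

```text
t 4.4 p [ 0.5216 -0.1086  0.1003] q6 -2.485559975284287 F [-0.7095 -0.8792 -0.1672] tool cm [ 0.0034 -1.9748  8.4379]
toolx yaw 117.87811587854833 world yaw err 0.021884121451677174 turn about y -0.021884121451677174
```

View pics/e.png

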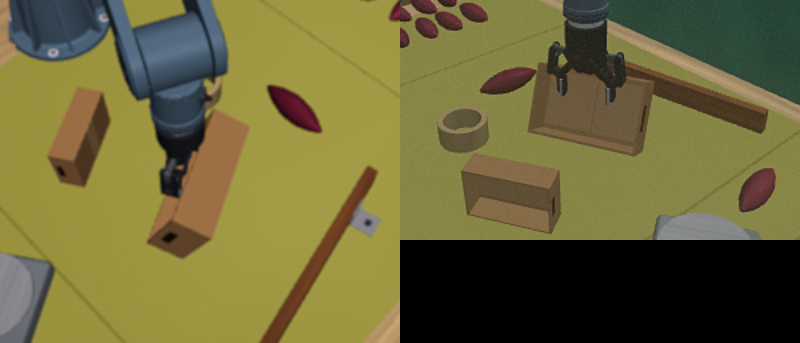

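The tray is tilting about its base edge as intended (scene-crop top face at (205,180)) and is near balance. I'll push a little further.

Call:
move_arm(
  deltas=[
    [0, 0, -0.6, 0, 0],
    [0, 0, -0.6, 0, 0],
    [0, 0, -0.4, 0, 0],
    [0, 0, 0, 0, 0],
    [0, 0, 0, 0, 0],
    [0, 0, 0, 0, 0],
    [0, 0, 0, 0, 0],
  ],
)

```text
time_s: 5.2
tcp_pos: [0.5351, -0.1015, 0.1003]
orientation: [0.365, -0.365, -0.606, 0.606]
ft_force: [-0.0, 0.6, 0.1]
gripper_width: 0.0854
```

Run:
```python
from h import *
import cv2
go([.447,-.148,.12],27.9)
a=camera("scene")[100:400,160:440];b=camera("side")[140:320,200:500]
cv2.imwrite("pics/f.png",cv2.hconcat([cv2.resize(a,(400,429)),cv2.copyMakeBorder(cv2.resize(b,(400,240)),0,189,0,0,0)]))
```

```text
t 5.2 p [ 0.5351 -0.1015  0.1003] q6 -2.462459240668831 F [-0.0398  0.5543  0.106 ] tool cm [ 0.0033 -1.9724  9.9642]
toolx yaw 117.86308715672101 world yaw err 0.0369128432789978 turn about y -0.0369128432789978
```

View pics/f.png

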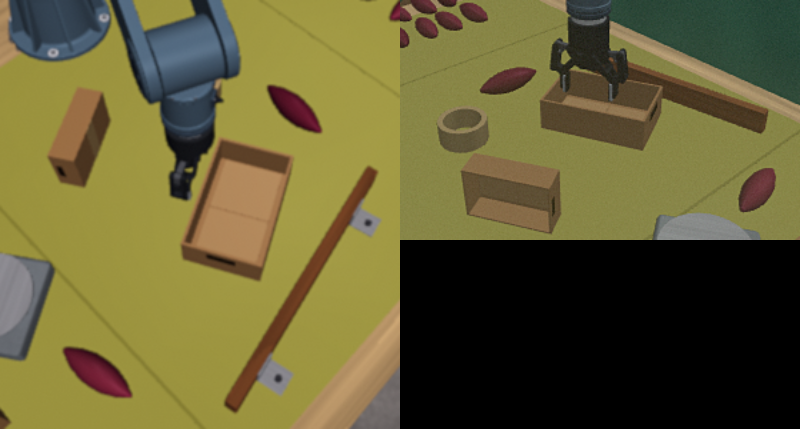

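The tray lies mouth up, with its rim corners at scene-crop (222,142), (293,156), (183,243) and (262,267). Now measuring its pose.

Run:
```python
from h import *
f=lambda x,y:(160+x*.7,100+y*280/400)
P=np.array([ray("scene",f(*a),.07)[:2] for a in[(222,142),(293,156),(262,267),(182,243)]])
print(P,[np.linalg.norm(P[i]-P[i-1]) for i in range(4)],P.mean(0))
g=lambda x,y:(200+(x-400)*.75,140+y*.75)
Q=np.array([ray("side",g(*a),z)[:2] for a,z in[((541,101),.07),((647,122),.07),((544,131),0),((642,149),0),((662,86),.07)]]);print(Q)
```

```text
[[ 0.5054 -0.0033]
 [ 0.6172  0.0648]
 [ 0.7196 -0.1283]
 [ 0.5967 -0.1903]] [np.float64(0.20815806344536378), np.float64(0.1308796731334134), np.float64(0.21855697292046425), np.float64(0.1376413639283028)] [ 0.6097 -0.0643]
[[ 0.4946 -0.0036]
 [ 0.6    -0.1975]
 [ 0.4933 -0.0107]
 [ 0.6008 -0.188 ]
 [ 0.7207 -0.1269]]
```

Call:
move_arm(
  deltas=[
    [0.5, 0, 2, 0, 0],
    [0.5, 0, 2, 0, 0],
    [0.5, 2.5, 0, 0, 0],
    [0.5, 3, 0, 0, 0],
    [0, 3, 0, 0, 0],
    [0, 0, -1, 0, 0],
    [0, 0, -1, 0, 0],
    [0, 0, -1, 0, 0],
  ],
)

```text
time_s: 6.1
tcp_pos: [0.5196, -0.0886, 0.0171]
orientation: [-0.364, 0.366, 0.606, -0.606]
ft_force: [-0.1, 0.9, 0.5]
gripper_width: 0.0852
```

Call:
move_arm(
  deltas=[
    [0, 0, -0.5, 0, 0],
    [0, 0, -0.5, 0, 0],
    [0, 0, -0.5, 0, 0],
    [0, 0, -0.5, 0, 0],
  ],
)

```text
time_s: 6.5
tcp_pos: [0.535, -0.0789, 0.0156]
orientation: [0.365, -0.365, -0.606, 0.606]
ft_force: [-1.3, -0.1, 0.6]
gripper_width: 0.0854
```

Call:
move_arm(
  deltas=[
    [0, 0, -0.7, 1.5, 0],
    [0, 0, -0.7, 1.5, 0],
    [0, 0, -0.7, 1.5, 0],
    [0, 0, -0.7, 1.5, 0],
    [0, 0, -0.7, 1.5, 0],
    [0, 0, -0.7, 1.5, 0],
    [0, 0, 0, 0, 0],
  ],
)

```text
time_s: 7.2
tcp_pos: [0.5738, -0.0616, 0.0154]
orientation: [-0.411, 0.411, 0.575, -0.575]
ft_force: [0.4, -0.2, -0.1]
gripper_width: 0.0855
```

Run:
```python
from h import *
import cv2
go([.633,-.05,.015],11.7)
a=camera("scene")[150:400,240:440]
cv2.imwrite("pics/g.png",cv2.resize(a,(480,600),interpolation=cv2.INTER_CUBIC))
```

```text
t 7.2 p [ 0.5738 -0.0616  0.0154] q6 -2.2131067383351812 F [ 0.4174 -0.1844 -0.1107] tool cm [-0.8135  0.0463 -5.9758]
toolx yaw 108.87616688275021 world yaw err -7.176166882750209 turn about y 7.176166882750209
```

View pics/g.png

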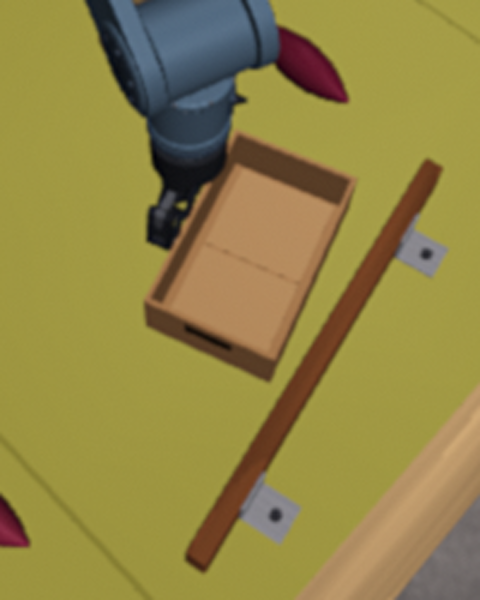

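```bash
cat >> h.py <<'E'
def tray(P,yaw=11.7):
    n=np.array([np.cos(np.radians(yaw)),np.sin(np.radians(yaw))]);t=np.array([-n[1],n[0]])
    for p in P: q=np.asarray(p)-[.772,-.08]; print(p,"normal",q@n,"tang",q@t)
    e=P[1]-P[2]; print("tray yaw",np.degrees(np.arctan2(-e[0],e[1])))
E
python3 - <<'E'
from h import *
tray(np.array([ray("scene",(240+x/2.4,150+y/2.4),.07)[:2] for x,y in[(240,134),(355,180),(273,361),(147,302)]]))
E
```

```text
[0.5644 0.0271] normal -0.18159016054740343 tang 0.14700945154478745
[0.6885 0.07  ] normal -0.05134566580548831 tang 0.16383214138253552
[ 0.7583 -0.1356] normal -0.024668846303463495 tang -0.051720226070888616
[ 0.6304 -0.1775] normal -0.15843677921919525 tang -0.06679540606876189
tray yaw 18.755067283435107
```

Call:
move_arm(
  deltas=[
    [0, 0, -0.6, 1.4, 0],
    [0, 0, -0.6, 1.5, 0],
    [0, 0, -0.6, 1.5, 0],
    [0, 0, -0.6, 1.4, 0],
    [0, 0, -0.6, 1.4, 0],
    [0, 0, 0, 0, 0],
  ],
)

```text
time_s: 7.85
tcp_pos: [0.6026, -0.0536, 0.0154]
orientation: [-0.446, 0.447, 0.548, -0.548]
ft_force: [-0.4, 0.0, -0.1]
gripper_width: 0.0852
```

Call:
move_arm(
  deltas=[
    [0, 0, -0.3, 0, 0],
    [0, 0, -0.3, 0, 0],
    [0, 0, 0, 0, 0],
  ],
)

```text
time_s: 8.15
tcp_pos: [0.6072, -0.0524, 0.015]
orientation: [0.447, -0.446, -0.548, 0.549]
ft_force: [-2.0, -0.9, 0.4]
gripper_width: 0.0854
```

Call:
move_arm(
  deltas=[
    [0, 0, -0.2, 0, 0],
    [0, 0, -0.1, 0, 0],
    [0, 0, 0, 0, 0],
  ],
)

```text
time_s: 8.45
tcp_pos: [0.6069, -0.0518, 0.0142]
orientation: [0.449, -0.444, -0.546, 0.55]
ft_force: [-15.4, -2.3, 6.2]
gripper_width: 0.0856
```

Run:
```python
from h import *
import cv2
go([.633,-.05,.015],11.7); print(sense()["wrist_torque"])
a=camera("scene")[170:390,280:440]
cv2.imwrite("pics/i.png",cv2.resize(a,None,fx=2.7,fy=2.7,interpolation=cv2.INTER_CUBIC))
```

```text
t 8.45 p [ 0.6069 -0.0518  0.0142] q6 -2.051611902235874 F [-15.368   -2.3074   6.1668] tool cm [-0.3521 -0.0978 -2.5929]
toolx yaw 101.6113878773852 world yaw err 0.08861212261480489 turn about y -0.08861212261480489
[-0.4192  1.6368 -0.7538]
```

View pics/i.png

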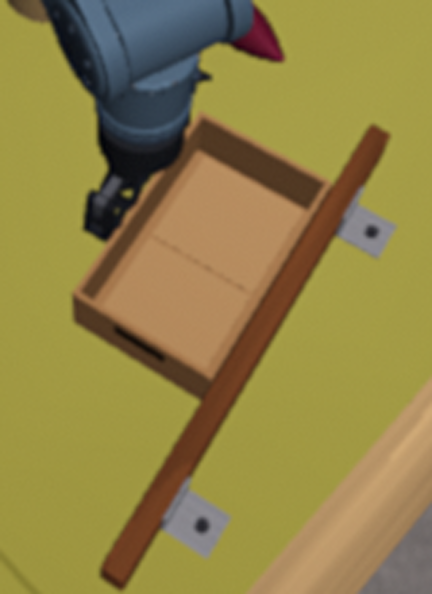

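The tray's far side is against the board from (328,183) to (212,380), and the force is 15 N. I'll check the gap numerically, then back off.

Call:
move_arm(
  deltas=[
    [0, 0, 0.2, 0, 0],
    [0, 0, 0.3, 0, 0],
    [0, 0, 1, 0, 0],
    [0, 0, 2, 0, 0],
    [0, 0, 2, 0, 0],
    [0, -3, 2, 0, 0],
    [0, -4, 0, 0, 0],
    [0, -4, 0, 0, 0],
  ],
)

```text
time_s: 9.3
tcp_pos: [0.5359, -0.067, 0.1261]
orientation: [0.447, -0.446, -0.548, 0.548]
ft_force: [0.9, -0.6, 0.0]
gripper_width: 0.0859
```

Call:
move_arm(
  deltas=[
    [0, -4, 0, 0, 0],
    [0, -4, 4, 0, 0],
    [0, -2, 4, 0, 0],
    [0, 0, 4, 0, 0],
    [0, 0, 3, 0, 0],
    [0, 0, 0, 0, 0],
  ],
)

```text
time_s: 9.9
tcp_pos: [0.3922, -0.0965, 0.2206]
orientation: [0.447, -0.447, -0.548, 0.548]
ft_force: [0.1, 0.4, 0.1]
gripper_width: 0.0854
```

Run:
```python
from h import *
import cv2
go([.633,-.05,.015],11.7)
A=camera("scene");cv2.imwrite("pics/sceneF.png",A);B=camera("side");cv2.imwrite("pics/sideF.png",B)
a=cv2.resize(A[170:370,290:430],None,fx=3,fy=3,interpolation=cv2.INTER_CUBIC)
b=cv2.resize(B[160:280,310:490],(380,253),interpolation=cv2.INTER_CUBIC);c=cv2.resize(B,(380,237))
cv2.imwrite("pics/j.png",cv2.hconcat([a,cv2.copyMakeBorder(cv2.vconcat([b,c]),0,110,0,0,0)]))
tray(np.array([ray("scene",(280+x/2.7,170+y/2.7),.07)[:2] for x,y in[(203,117),(329,183),(212,380),(75,294)]]))
```

```text
t 9.9 p [ 0.3922 -0.0965  0.2206] q6 -2.3096747973749 F [0.1447 0.4065 0.0527] tool cm [ -0.2634  20.5661 -24.5155]
toolx yaw 101.59315995888916 world yaw err 0.10684004111084278 turn about y -0.10684004111084278
[0.6072 0.0378] normal -0.13743985069323203 tang 0.1487872457406593
[0.736  0.0663] normal -0.005566252483060374 tang 0.15056733524405
[ 0.7821 -0.146 ] normal -0.003543670734026189 tang -0.06667783334320639
[ 0.6467 -0.1722] normal -0.14134977052657635 tang -0.06486730208264237
tray yaw 12.233416004627378
```

View pics/j.png

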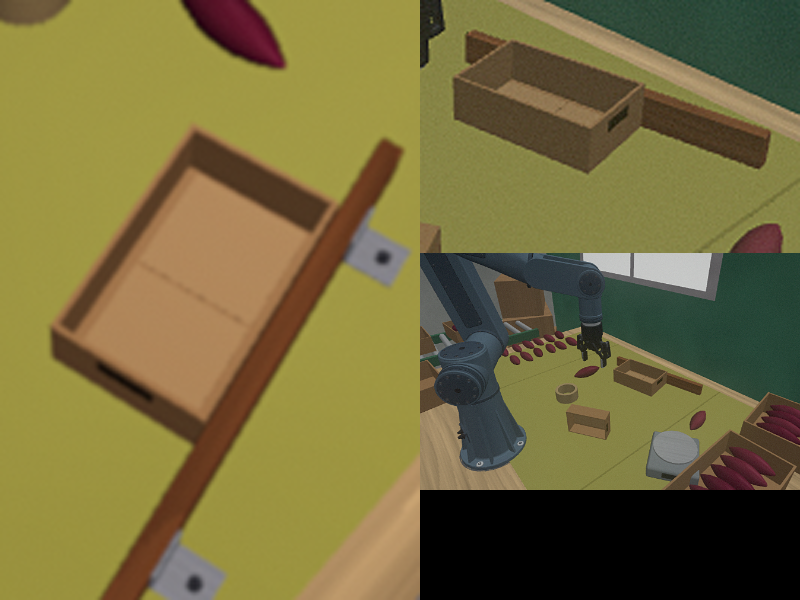

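The scene and side views show the tray mouth up and tight against the board along its whole side, with no yellow bench showing between. The arm is clear, and the potatoes, tape and scale have not moved.

```bash
python3 -c "
from plant import *
print(close_job())"
```

```text
the job is handed in; nothing more can be done
None
```

The tray now lies mouth up on its base with its far long side against the stop board. I handed the job in at about 10 s of the 48 s allowed.

- **Tipping:** I pushed the upper rim with the open fingers until the tray passed balance and fell onto its base. It landed where I expected, with almost no sliding.
- **Pushing to the stop:** I pushed low on the near wall with both fingers, turning the tray about 16° on the way. I stopped when the force rose to about 15 N against the board.
- **Final check, flushness:** After I backed off, the far rim corners measured 5.6 mm (left) and 3.5 mm (right) short of my estimate of the board face. The tray's angle was 12.2° against 11.7° for the board. I put that down to picture and calibration error, because no bench showed between tray and board in either view and the push stalled firmly.
- **Final check, surroundings:** The arm stood clear at 0.22 m height with no force on it. The potatoes, tape and scale looked unmoved; I checked them by eye and did not re-measure them.

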